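Trip-test the bench protection box and refit its terminal cover

ROBOT

A 7-joint arm with a two-finger parallel gripper is mounted at the origin on the work surface. World frame = base frame: x ahead of the robot, y to its left, z up, the work surface at z = 0. Lengths are in m, angles in rad, forces in N, time in s.
With the tool pointing down it reaches from about 0.35 to 0.9 m from the base axis. Payload 8.1 kg.
Tool frame: the origin (TCP) lies at the very end of the fingers, on their centre line; the grasp point (between the pads) lies 19 mm behind it; z points along the fingers, y is the line along which they close (so a half turn about z gives the same grasp; the last joint's range is limited). The gripper opens to 92 mm and grips with 3 to 60 N. Pads are 19 mm wide; open, the fingers measure 130 mm over their backs; the gripper's body (75 mm by 190 mm) begins 47 mm behind the grasp point.
Start: joints at [1.126, 0.434, 0.025, 1.573, -0.012, 1.134, -0.075], TCP at [0.209, -0.589, 0.227] pointing down, gripper open.
Joint ranges: [-2.62, 2.62], [-0.44, 2.09], [-1.27, 1.32], [0.08, 2.57], [-1.32, 4.46], [0.12, 2], [-2.74, 2.74]. Speed limits (rad/s): [2.22, 2.22, 3.01, 3.01, 3.14, 3.14, 3.14].

INTERFACE

Orientations are given as a rotation vector (axis times angle).
In Python, from cell import observe, get_image, sign_off, find_in, trace, place_of gives the robot as it stands. The module is installed in compiled form; this text tells all that it offers.
- The arm moves only by the shell command python3 -m handwheel 'ROWS' [OPENING] [FORCE]. ROWS is JSON, a list of rows, each a list of 6 numbers: the shift along the tool's x, y, z each as a share of 0.02 m, from -1 to 1, then the turn, a rotation vector about the tool's x, y, z each as a share of 4 degrees, from -1 to 1. A call has 1 to 8 rows; each row shifts and turns the commanded pose from where the row before left it, along the tool's axes as they then stand; what a row does not reach is not made up. A row lasts 1/12 s, in which the tool goes at most 41.7 mm and 7.16 degrees, less where a joint would pass 70% of its speed; a pose out of reach is approached as far as the arm can. A call with a number of a shift or a turn outside -1 to 1 is refused whole. A call with a gripper value outside its range is refused whole. OPENING is the opening, from 0 (shut) to 1 (fully open), set as the call begins (- or left out, the last holds). The fingers move at their own pace and stop on an object; FORCE is the grip in N (left out, the last holds). Time passes only in rows, so rows that do not move let the fingers close. It gives the time, the measured TCP pose, the force, the opening and the grip force at its end, in the units of the state.
- observe(): the state, without advancing time (a new reading comes with each control period).
- get_image(name): name is "scene" or "top"; returns a dict with "image" (420x560x3 uint8, red, green, blue), "fx", "fy", "cx", "cy" (pixels), "position" and "orientation" of the camera in the world. Camera axes: x right, y down, z forward; pixel columns grow to the right and rows downward; lengths in m; the calibration is good to about 2 mm. A picture is of the moment at which its call begins. There is no depth.
- sign_off(): hands the job in; it is judged then, once.
Trained networks look in the newest picture that a camera, given by its name, has taken for a name from the list of things; names that differ only in an ending like _2 or _b are one class to them, and where a whole thing is asked for, a point or a joint stands for the part that bears it (a point fixed in the world has none). Each returns a list of dicts, best first, with "score" (0 to 1); they miss things now and then, are a little off and sometimes report something else, mostly with a low value. They report only what shows in the picture. A call takes as long as a camera call. They do not tell look-alikes from the thing itself.
- find_in(label, camera): "rect" ([centre column, centre row, width, height] as shares, 0 to 1, of the picture: columns of its width, rows of its height, round what is visible of it).
- trace(label, camera): "region" (420x560 bool, what is visible of it) and "rect" ([centre column, centre row, width, height] as shares, 0 to 1, of the picture: columns of its width, rows of its height, round what is visible of it).
- place_of(label, camera): "point" ([column, row] as shares, 0 to 1, of the picture: columns of its width, rows of its height: a listed point, or the origin of a listed thing).
The state is a dict: "clock": time; "joints": joint angles; "dq": joint speeds; "joint_efforts": joint torques, N m; "position": TCP position; "ee_rot": TCP orientation; "force": force on the tool from outside, world axes, zero at the start; "ft_torque": the same for the moment, N m; "width": opening from 0.0 (shut) to 1.0 (fully open); "gripper_force": force on a finger pad.
Only numpy, scipy, OpenCV 4.12 (cv2) and the standard library are available. Lean on these libraries where they do the work, as an engineer would, in place of code of your own. Each camera call takes 0.05 s, during which the arm holds its last target. There are 200 camera calls.

TASK

Put the bench's protection box back in service. Press the round test button on its breaker so that the lever trips and falls, lift the lever back up until it stays up by itself, and only then fit the loose cover plate over the box's two pins so that it lies flat on the rim, and let go of it. Leave the other things on the bench where they are.

Things in the scene. Friction and masses are not known exactly. Their poses are not given: they have to be found in the camera images.
- panel: Sloping face of the fixed protection box (grey, 300 mm wide, 200 mm up the slope, 60 mm deep, on a stand; top edge 190 mm up). Origin: centre of the face. x: up the slope, away from the robot, 35 degrees above level; y: left along the face; z: straight out, 35 degrees off vertical, towards the robot. Left half: terminal bay with two pins; right half: white breaker with button and lever.
- bay (a point): Centre of the terminal bay at rim-top level: panel (0, 70, 8) mm, panel axes. Rim: raised frame 80 mm along x, 130 mm along y, 8 mm high. Two upright steel pins, 8 mm diameter, tips tapered, stand on it at y -56 and +56 mm from here (x 0), along panel z, 14 mm above the rim. Fitted, the cover's origin is here, its z along panel z, its y along panel y either way round.
- cover: Loose aluminium plate, 0.15 to 0.31 kg, 90 mm along x, 140 along y, 5 thick, flat on the bench left or right of the box, any yaw. Origin: centre of the underside; z up. Two through holes 11 mm in diameter at y -56 and +56 mm, x 0. Handle: black upright rib in the middle, 50 mm along x, 14 mm wide along y, from 5 to 37 mm above the underside, gripped across its width.
- test_button (a joint): Travel of the test button (m): 0 out, 0.008 fully in, moving straight into the panel (panel -z). Spring: about 1.5 N to start, 5 N when fully in. The lever trips at about 4 mm, so press it home.
- button_top (a point): Centre of the top of the test button, a grey round cap 20 mm in diameter at panel x -17, y -105 mm; its top is 42 mm out of the face released, 34 mm pressed. The breaker's block around it is 78 mm along x, 94 mm along y, 26 mm high, centred at panel x 0, y -83 mm.
- lever (a joint): Lever angle (rad). 0: up, its start, leaning up the slope 45 degrees from panel z (10 degrees past vertical), on its stop. 1.5: tripped, fallen down the slope, 41 degrees from panel z. Pivot axis along panel y through panel (0, -61, 20) mm. Turns freely, falls in about 1 s by its own weight to whichever side of vertical (0.17 rad) it is on; under 2 N moves it.
- lever_tip (a point): Middle of the lever's end, 50 mm from the pivot. The lever is a black bar 12 mm wide along panel y, 8 mm thick, its last 18 mm widened to 26 x 10 mm. Tripped, the tip is at panel x -33, z 58 mm; closed fingers just above the block, moved up the slope from below it, push it back up.
- meter: Bystander: black hand-held meter lying flat, 150 x 80 x 40 mm, on the side of the box where the cover is not. Origin: centre of its underside, x along its length.
- screwdriver: Bystander: screwdriver lying on the bench between the robot and the box, about along y. Origin in its middle, x along it.
- bin: Bystander: open blue bin 120 x 150 x 70 mm, beyond the box to one side. Origin: centre of its underside.
- jar: Bystander: closed clear jar with grey cap, 68 mm in diameter, 90 mm high, beyond the box on the other side. Origin: centre of its underside.
Things that resemble listed ones, but are neither listed nor needed, are in the scene too. What is meant by the cover is not turquoise, and is the larger of those in its own colour.

How it is judged:
On the way, in this order (a step that is already met when the one before it is completed fails the run):
1. the test button is pushed in by more than 3 mm (value of joint test_button above 0.003 m).
2. the lever has tripped and fallen (more than 1.3 rad) (value of joint lever above 1.3 rad), for 0.05 s.
3. the lever is back up (under 0.1 rad) and not held by the robot (value of joint lever below 0.1 rad and contact force between the fingers and lever below 0.05 N), for 0.2 s.
4. the cover is seated flat on the rim, over both pins (x of cover in the frame of bay between -0.004 and 0.004 m and y of cover in the frame of bay between -0.004 and 0.004 m and z of cover in the frame of bay below 0.0025 m and angle between the z axis of cover and the z axis of panel, either way round below 0.05 rad and angle between the y axis of cover and the y axis of panel, either way round below 0.1 rad), for 0.2 s.
At the end, for the whole second after the job is handed in: The lever is up (under 0.1 rad), the test button is out, and the cover lies at rest flat on the bay's rim over both pins: its centre within 4 mm of the bay's along each face axis and less than 2.5 mm off the rim, tilted less than 0.05 rad from the face and turned less than 0.1 rad, either way round (all of step 4 and value of joint lever below 0.1 rad and linear speed of cover below 0.02 m/s and value of joint test_button below 0.0015 m); the robot touches nothing.
It fails at once if the meter is moved by more than 30 mm (distance of meter from where it was at the start of the episode above 0.03 m).
It fails at once if the screwdriver is moved by more than 30 mm (distance of screwdriver from where it was at the start of the episode above 0.03 m).
It fails at once if the bin is moved by more than 30 mm (distance of bin from where it was at the start of the episode above 0.03 m).
It fails at once if the jar is moved by more than 30 mm (distance of jar from where it was at the start of the episode above 0.03 m).
It also fails if it takes over 64 s, if anything falls off the work surface, if the arm or the gripper's body presses on something with over 40 N, if the wrist force passes 120 N, or if a joint passes its speed limit or range.

## Working session

There is one attempt and no reset: what is moved stays moved. The work goes in short steps, Python scripts to look and compute and a shell command to move; the robot and the scene stay as the last step left them, time stands still between calls to the robot, and variables do not carry over. Pictures are saved under pics/ and viewed, at most 10 in all, crops included, and the job is handed in when it is done.

```bash
mkdir -p pics; cat > h.py <<'E'
import numpy as np, cv2
from scipy.spatial.transform import Rotation as R
from cell import *
def rot(o):
    o=np.array(o,float)
    if o.shape==(3,3): return o
    return (R.from_rotvec(o) if o.size==3 else R.from_quat(o)).as_matrix()
def ray(im,u,v):
    d=np.array([(u-im['cx'])/im['fx'],(v-im['cy'])/im['fy'],1])
    return np.array(im['position']),rot(im['orientation'])@d
def onz(im,u,v,z):
    p,d=ray(im,u,v); return p+d*(z-p[2])/d[2]
def proj(im,P):
    c=rot(im['orientation']).T@(np.array(P)-np.array(im['position']))
    return np.array([im['fx']*c[0]/c[2]+im['cx'],im['fy']*c[1]/c[2]+im['cy']])
def tri(a,ua,b,ub):
    p,d=ray(a,*ua);q,e=ray(b,*ub);d/=np.linalg.norm(d);e/=np.linalg.norm(e)
    s=np.linalg.lstsq(np.c_[d,-e],q-p,rcond=None)[0]
    x,y=p+d*s[0],q+e*s[1]; return (x+y)/2,np.linalg.norm(x-y)
E
python3 - <<'E'
from h import *
ims={}
for n in('scene','top'):
    im=get_image(n);ims[n]=im
    cv2.imwrite(f'pics/{n}0.png',im['image'][:,:,::-1])
    print(n,im['fx'],im['fy'],im['cx'],im['cy'],im['position'],im['orientation'])
for l in['panel','bay','cover','button_top','lever_tip','meter','screwdriver']:
    for n in ims:
        print(l,n,[(round(r['score'],2),np.round(np.array(r['point'])*[560,420],1).tolist()) for r in place_of(l,n)[:4]])
s=observe();print(s)
E
```

```text
scene 494.88961502489155 494.88961502489155 279.31152772315374 211.75574043548596 [ 1.19648156 -0.012252    1.18287988] [-1.93164479 -1.84104097  0.52820953]
top 417.0893094289951 417.0893094289951 278.9061504852576 215.60221149734735 [0.45490467 0.05271496 1.29436461] [-2.18825523  2.19593428 -0.08029625]
panel scene [(0.96, [271.8, 240.8])]
panel top [(0.91, [288.1, 186.9])]
bay scene [(0.8, [303.2, 238.8])]
bay top [(0.84, [259.4, 186.8])]
cover scene [(0.95, [384.2, 219.5]), (0.67, [363.6, 176.9]), (0.58, [419.4, 176.8])]
cover top [(0.66, [138.9, 288.3]), (0.64, [196.9, 288.2]), (0.57, [185.6, 234.4])]
button_top scene [(0.53, [233.0, 224.4])]
button_top top [(0.61, [324.0, 206.2])]
lever_tip scene [(0.49, [244.9, 227.5])]
lever_tip top [(0.62, [309.5, 190.8])]
meter scene [(0.87, [153.2, 223.3])]
meter top [(0.56, [393.9, 238.3])]
screwdriver scene [(0.91, [290.5, 203.8])]
screwdriver top [(0.55, [275.5, 256.0])]
{'clock': 0.8, 'joints': array([ 1.12639804,  0.43444333,  0.02501544,  1.57321722, -0.01160057,
        1.1340106 , -0.07512557]), 'dq': array([ 3.10563646e-04, -4.21134311e-04,  7.20725552e-05,  3.24764496e-03,
       -1.47382884e-04, -1.10052324e-03,  4.07656902e-04]), 'joint_efforts': array([ 7.22377422e-05, -6.67604756e+01,  9.84045155e-01, -3.14800000e+01,
       -6.07354380e-02,  3.23745213e-02,  6.41923336e-06]), 'position': array([ 0.20945534, -0.58886087,  0.22677058]), 'ee_rot': array([3.09579223e+00, 5.34080808e-01, 4.46246207e-07]), 'force': array([-0.0482665 , -0.59463174,  0.406853  ]), 'ft_torque': array([ 0.02020027, -0.02051031, -0.00627693]), 'gripper_force': 0.0, 'width': 1.0014825430528018}
```

View pics/scene0.png

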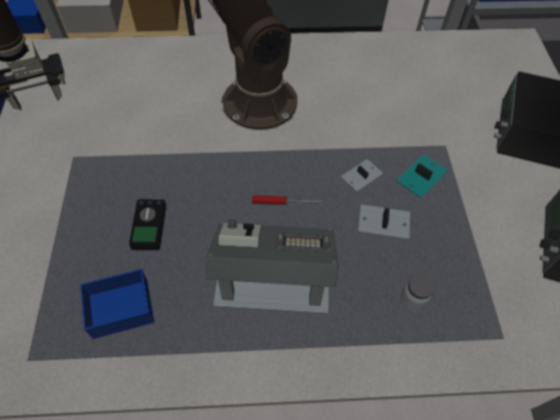

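View pics/top0.png

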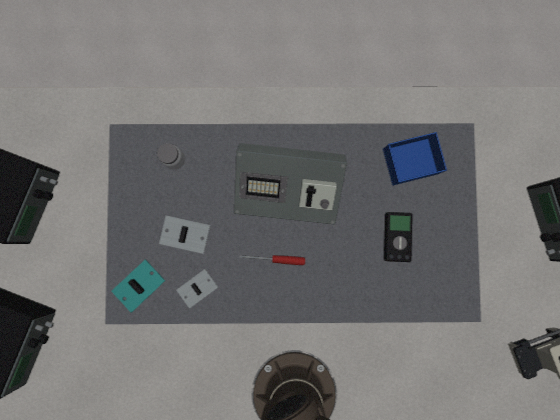

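The cover (large white plate, black rib) shows at scene (384,220) and top (185,234). The white one at top (197,288) is smaller and the third is turquoise. The meter is on the right, and the screwdriver is in front of the box at top (275,258). Next: fit the panel and cover poses, then check them on crops.

```bash
cat > fit.py <<'E'
from h import *
from scipy.optimize import least_squares
def Rp(yaw):
    c,s=np.cos(np.radians(35)),np.sin(np.radians(35))
    return R.from_euler('z',yaw).as_matrix()@np.array([[c,0,-s],[0,1,0],[s,0,c]])
ims={n:get_image(n) for n in('scene','top')}
pts={'panel':(0,0,0),'bay':(0,70,8),'button_top':(-17,-105,42),'lever_tip':(35.4,-61,55.4)}
acc={}
for k in range(4):
    for n in ims:
        get_image(n)
        for l in pts:
            r=place_of(l,n)
            if r and r[0]['score']>.3: acc.setdefault((n,l),[]).append(np.array(r[0]['point'])*[560,420])
acc={k:np.mean(v,0) for k,v in acc.items()}
Zc=.19-.1*np.sin(np.radians(35))
W=lambda p,l:np.array([p[0],p[1],Zc])+Rp(p[2])@(np.array(l)/1000)
f=lambda p:np.concatenate([proj(ims[n],W(p,pts[l]))-m for (n,l),m in acc.items()])
s=least_squares(f,[.55,0,0],loss='soft_l1');print('panel x,y,yaw',s.x,'z',Zc)
for k,r in zip(acc,f(s.x).reshape(-1,2).round(1)):print(k,r)
np.save('panel0.npy',s.x)
def shot(n,c,sz,out,marks):
    im=ims[n];x0,y0=c[0]-sz//2,c[1]-sz//2;k=400/sz
    a=cv2.resize(im['image'][y0:y0+sz,x0:x0+sz,::-1],(400,400),interpolation=cv2.INTER_CUBIC)
    for P in marks:
        u=((proj(im,P)-[x0,y0]+.5)*k-.5).round().astype(int);cv2.circle(a,tuple(int(v) for v in u),2,(0,0,255),1)
    return a
L=[(-100,-150,0),(-100,150,0),(100,-150,0),(100,150,0),(0,126,22),(0,14,22),(-17,-105,42),(35.4,-61,55.4),(39,-36,26),(39,-130,26),(-39,-36,26),(-39,-130,26)]
m=[W(s.x,l) for l in L]
cv2.imwrite('pics/crop1.png',np.hstack([shot('top',(290,182),130,0,m),shot('scene',(273,248),140,0,m)]))
# cover
for n,g in(('top',(185,234)),('scene',(384,219))):
    r=min(trace('cover',n),key=lambda r:np.hypot(*(np.array(r['rect'][:2])*[560,420]-g)))
    g2=np.argwhere(r['region'])[:,::-1]
    P=np.array([onz(ims[n],u,v,.005)[:2] for u,v in g2])
    (c,sz,a)=cv2.minAreaRect((P*1000).astype(np.float32));print(n,c,sz,a,P.mean(0))
E
python3 fit.py
```

```text
panel x,y,yaw [ 0.60385964  0.02124934 -0.1305386 ] z 0.1326423563648954
('scene', 'panel') [1.2 0.4]
('scene', 'bay') [-0.1 -0.5]
('scene', 'button_top') [-1.1  0. ]
('scene', 'lever_tip') [ 3.2 -0.3]
('top', 'panel') [-2.1  1.1]
('top', 'bay') [ 0.3 -1.4]
('top', 'button_top') [0.7 2.2]
('top', 'lever_tip') [ 28.1 -13.5]
top (482.5754699707031, 334.10308837890625) (142.07513427734375, 88.94569396972656) 77.27978515625 [0.48254066 0.33443189]
scene (318.1700134277344, 294.80267333984375) (68.7585220336914, 107.0357437133789) 35.40866470336914 [0.31885467 0.29512317]
```

View pics/crop1.png

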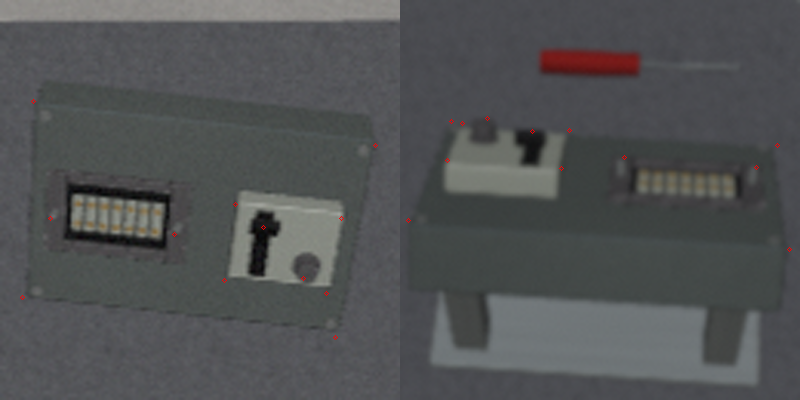

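The crop shows the fit about 1-3 px off (e.g. the top image's bottom-right face corner is at crop (340,331) against the mark at (336,337)). I'll take larger unmarked crops to read corners precisely.

```bash
python3 - <<'E'
from h import *
for n,x0,y0,w,h in(('top',228,140,124,88),('scene',202,212,140,75)):
    a=np.mean([get_image(n)['image'].astype(float) for _ in range(4)],0).astype(np.uint8)[y0:y0+h,x0:x0+w,::-1]
    a=cv2.convertScaleAbs(a,alpha=1.5)
    k=6.4 if n=='top' else 5.7
    a=cv2.resize(a,None,fx=k,fy=k,interpolation=cv2.INTER_CUBIC)
    for i in range(0,w,10): cv2.putText(a,str(x0+i),(int(i*k),8),0,.3,(0,255,255)); a[:,int((i+.5)*k)]=a[:,int((i+.5)*k)]*.8
    for i in range(0,h,10): cv2.putText(a,str(y0+i),(0,int((i+.5)*k)),0,.3,(0,255,255)); a[int((i+.5)*k)]=a[int((i+.5)*k)]*.8
    cv2.imwrite(f'pics/big_{n}.png',a);print(a.shape)
E
```

```text
(563, 794, 3)
(428, 798, 3)
```

View pics/big_top.png

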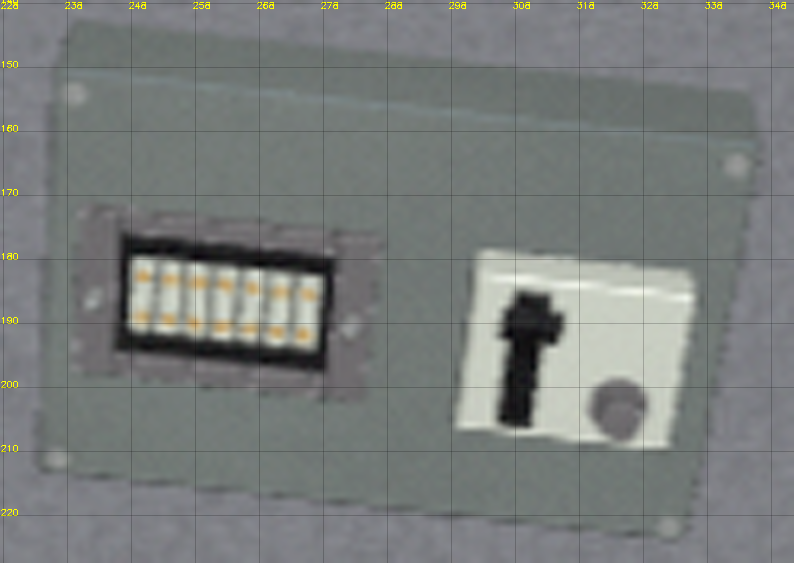

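View pics/big_scene.png

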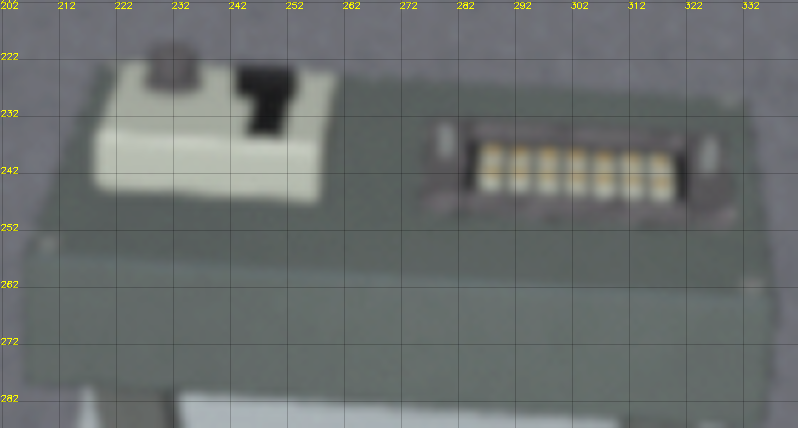

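The top crop shows the face corners at (62,73), (756,143), (38,472) and (688,540), the breaker at right with its button at (618,416), and the pins at (94,298) and (350,325). The scene crop shows the pin tips at (447,122) and (710,133), and the button top at about (174,52). Fit to these.

```bash
cat > fit2.py <<'E'
from h import *
from scipy.optimize import least_squares
def Rp(yaw):
    c,s=np.cos(np.radians(35)),np.sin(np.radians(35))
    return R.from_euler('z',yaw).as_matrix()@np.array([[c,0,-s],[0,1,0],[s,0,c]])
W=lambda p,l:np.array([p[0],p[1],p[3]])+Rp(p[2])@(np.array(l)/1000)
if __name__=='__main__':
    ims={n:get_image(n) for n in('scene','top')}
    T=[((62,73),(100,150,0)),((756,143),(100,-150,0)),((38,472),(-100,150,0)),((688,540),(-100,-150,0)),((694,297),(39,-130,26)),((482,274),(39,-36,26)),((457,428),(-39,-36,26)),((669,447),(-39,-130,26)),((618,416),(-17,-105,42)),((94,300),(0,126,17)),((350,327),(0,14,17)),((380,238),(40,5,8)),((364,402),(-40,5,8)),((70,370),(-40,135,8)),((82,205),(40,135,8))]
    S=[((28,253),(100,-150,0)),((770,297),(100,150,0)),((335,73),(-39,-36,26)),((321,144),(39,-36,26)),((95,132),(39,-130,26)),((120,62),(-39,-130,26)),((447,122),(0,14,22)),((710,133),(0,126,22)),((174,52),(-17,-105,42))]
    obs=[('top',np.array([228,140])+np.array(a)/6.4-.5,b) for a,b in T]+[('scene',np.array([202,212])+np.array(a)/5.7-.5,b) for a,b in S]
    for tag,sel in(('both',obs),('top',obs[:15]),('scene',obs[15:])):
        f=lambda p:np.concatenate([proj(ims[n],W(p,l))-m for n,m,l in sel]+[[(p[3]-.1326)*1000]])
        s=least_squares(f,[.6,0.02,-.1,.1326],loss='soft_l1');print(tag,s.x.round(4))
        if tag=='both':
            np.save('panel.npy',s.x)
            print(f(s.x)[:-1].reshape(-1,2).round(1).tolist())
E
python3 fit2.py
python3 - <<'E'
from h import *
# cover from hi-res features: mask white plate, holes and rib, both cameras
for n,g in(('top',(185,234)),('scene',(384,219))):
    im=get_image(n)
    for r in trace('cover',n):
        c=np.array(r['rect'][:2])*[560,420]
        if np.hypot(*(c-g))>8: continue
        Q=np.argwhere(r['region'])[:,::-1]
        P=np.array([onz(im,u,v,.005)[:2] for u,v in Q])
        k=cv2.minAreaRect((P*1000).astype(np.float32))
        print(n,r['score'],k,len(Q),P.mean(0),c)
    a=im['image'][g[1]-30:g[1]+30,g[0]-40:g[0]+40,::-1]
    cv2.imwrite(f'pics/c_{n}.png',cv2.resize(a,None,fx=5,fy=5,interpolation=cv2.INTER_CUBIC))
a=np.hstack([cv2.imread('pics/c_top.png'),cv2.imread('pics/c_scene.png')]);cv2.imwrite('pics/c.png',a)
E
```

```text
both [ 0.6058  0.0186 -0.1085  0.1331]
[[-1.5, -0.9], [1.4, -0.1], [-0.3, 0.4], [0.1, 0.5], [0.6, -0.3], [-0.8, -0.4], [-0.2, 0.4], [0.0, 1.0], [0.5, 0.9], [-0.1, 0.5], [0.2, 0.5], [0.3, 0.4], [-0.0, 0.1], [0.3, 0.3], [-0.4, 0.6], [-1.4, 0.8], [1.9, 0.7], [0.2, -0.1], [0.2, 0.8], [-0.2, 0.7], [0.2, -0.2], [-0.0, 0.4], [0.2, 1.1], [-0.3, -0.4]]
top [ 0.6067  0.0186 -0.1088  0.1324]
scene [ 0.6041  0.0186 -0.1049  0.1324]
top 0.97 ((483.5079345703125, 333.7713623046875), (142.16102600097656, 94.51071166992188), 77.11174774169922) 1365 [0.48270776 0.33395064] [187.936 235.62 ]
scene 0.85 ((483.8478698730469, 336.01031494140625), (137.74554443359375, 89.36078643798828), 77.3663101196289) 1277 [0.48399227 0.33603904] [384.776 221.802]
```

View pics/c.png

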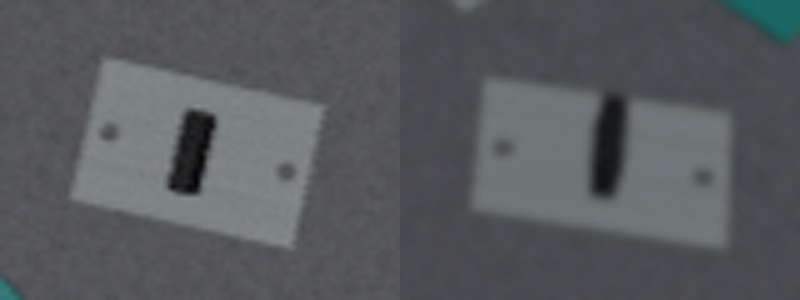

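The cover is at (0.4835, 0.335) with its long axis at 77.2° in both views, and the box fit is consistent (x 0.606, y 0.019, yaw −6.2°). Next I need a planner that prints remaining turns and shifts in move units.

```bash
cat > go.py <<'E'
import sys,json
from h import *; from fit2 import Rp,W
p=np.load('panel.npy'); s=observe()
Rt=R.from_rotvec(s['ee_rot']); pos=np.array(s['position'])
mode=sys.argv[1]; a=[float(v) for v in sys.argv[2:]]
F=np.diag([1.,-1,-1])
if mode=='p': tp,tR=W(p,a[:3]),R.from_matrix(Rp(p[2])@F)       # panel mm
else: tp,tR=np.array(a[:3])/1000,R.from_euler('z',a[3],degrees=True)*R.from_matrix(F)  # world mm, yaw of tool x
print('clock',round(s['clock'],2),'pos',pos.round(4),'panel mm',(Rp(p[2]).T@(pos-[p[0],p[1],p[3]])*1000).round(1),'F',np.round(s['force'],1),'w',round(s['width'],3),'gf',round(s['gripper_force'],1))
print('turn units',(np.degrees((Rt.inv()*tR).as_rotvec())/4).round(2),'| shift units after turn',(tR.inv().apply(tp-pos)/.02).round(3),'| shift in present axes',(Rt.inv().apply(tp-pos)/.02).round(3))
E
python3 go.py p -17 -105 75; python3 go.py w 483.5 335 100 -12.8
```

```text
clock 3.7 pos [ 0.2095 -0.5889  0.2268] panel mm [-215.2 -646.8  265. ] F [ 1.3 -0.4 -0.1] w 0.999 gf 0.0
turn units [-1.97  8.6   6.25] | shift units after turn [  9.908 -27.092   9.501] | shift in present axes [ 24.003 -18.49    2.099]
clock 3.7 pos [ 0.2095 -0.5889  0.2268] panel mm [-215.2 -646.8  265. ] F [ 1.3 -0.4 -0.1] w 0.999 gf 0.0
turn units [ 0.   -0.    8.09] | shift units after turn [  3.127 -48.082   6.338] | shift in present axes [ 28.388 -38.933   6.335]
```

```bash
python3 -m handwheel '[[0.8,-0.6,0,-0.22,0.96,0.7],[0.8,-0.6,0,-0.22,0.96,0.7],[0.8,-0.6,0,-0.22,0.96,0.7],[0.8,-0.6,0,-0.22,0.96,0.7],[0.8,-0.6,0,-0.22,0.96,0.7],[0.8,-0.6,0,-0.22,0.96,0.7],[0.8,-0.6,0,-0.22,0.96,0.7],[0.8,-0.6,0,-0.22,0.96,0.7]]' 0 20; python3 go.py p -17 -105 75
```

```text
clock: 4.37
position: [0.3142, -0.4731, 0.2547]
ee_rot: [2.994, -0.094, 0.842]
force: [0.8, -0.1, 0.5]
width: 0.471
gripper_force: 0.0
clock 4.37 pos [ 0.3142 -0.4731  0.2547] panel mm [-124.1 -520.4  235.4] F [ 0.8 -0.1  0.5] w 0.471 gf 0.0
turn units [-0.18  0.88  0.61] | shift units after turn [  5.354 -20.768   8.021] | shift in present axes [  6.719 -20.411   7.908]
```

```bash
python3 -m handwheel '[[0,0,0,-0.18,0.88,0.61],[0.3,-1,0.1,0,0,0],[0.3,-1,0.1,0,0,0],[0.3,-1,0.2,0,0,0],[0.3,-1,0.2,0,0,0],[0.3,-1,0.2,0,0,0],[0.3,-1,0.2,0,0,0],[0.3,-1,0.2,0,0,0]]'
python3 -m handwheel '[[0.3,-1,0.4,0,0,0],[0.3,-1,0.4,0,0,0],[0.3,-1,0.4,0,0,0],[0.3,-1,0.4,0,0,0],[0.2,-1,0.4,0,0,0],[0.2,-1,0.4,0,0,0],[0.2,-1,0.4,0,0,0],[0.2,-1,0.4,0,0,0]]' ; python3 go.py p -17 -105 75
```

```text
clock: 5.03
position: [0.3769, -0.3384, 0.2588]
ee_rot: [2.963, -0.156, 0.93]
force: [-0.0, -0.2, 0.5]
width: 0.008
gripper_force: 0.0
clock: 5.7
position: [0.463, -0.1865, 0.2291]
ee_rot: [2.963, -0.156, 0.931]
force: [-0.1, -0.5, -1.0]
width: 0.005
gripper_force: 0.0
clock 5.7 pos [ 0.463  -0.1865  0.2291] panel mm [ -43.1 -219.4  147.4] F [-0.1 -0.5 -1. ] w 0.005 gf 0.0
turn units [-0.02  0.03  0.04] | shift units after turn [ 1.303 -5.719  3.62 ] | shift in present axes [ 1.326 -5.71   3.625]
```

Now down to just above the button, then press in from 75 mm to ~33 mm.

```bash
python3 -m handwheel '[[0.2,-1,0.5,0,0,0],[0.2,-1,0.5,0,0,0],[0.2,-1,0.5,0,0,0],[0.2,-1,0.5,0,0,0],[0.2,-1,0.5,0,0,0],[0.3,-0.7,0.5,0,0,0],[0,0,0.5,0,0,0],[0,0,0,0,0,0]]'; python3 go.py p -17 -105 34
```

```text
clock: 6.37
position: [0.5152, -0.1081, 0.1968]
ee_rot: [2.965, -0.145, 0.915]
force: [-0.4, 0.5, 0.3]
width: 0.002
gripper_force: 0.0
clock 6.37 pos [ 0.5152 -0.1081  0.1968] panel mm [ -26.  -135.8   96.1] F [-0.4  0.5  0.3] w 0.002 gf 0.0
turn units [-0.01  0.17  0.16] | shift units after turn [ 0.452 -1.539  3.103] | shift in present axes [ 0.505 -1.532  3.098]
```

```bash
python3 -m handwheel '[[0.12,-0.4,0.2,0,0.06,0.05],[0.12,-0.4,0.2,0,0.06,0.05],[0.12,-0.4,0.2,0,0.05,0.06],[0.1,-0.33,0.2,0,0,0],[0,0,0,0,0,0]]'; python3 go.py p -17 -105 34
```

```text
clock: 6.78
position: [0.5312, -0.0881, 0.1896]
ee_rot: [2.959, -0.178, 0.929]
force: [-0.0, 0.3, -0.6]
width: 0.006
gripper_force: 0.0
clock 6.78 pos [ 0.5312 -0.0881  0.1896] panel mm [ -18.9 -114.2   82.3] F [-0.   0.3 -0.6] w 0.006 gf 0.0
turn units [ 0.08  0.04 -0.14] | shift units after turn [ 0.095 -0.461  2.413] | shift in present axes [ 0.097 -0.476  2.41 ]
```

```bash
python3 -m handwheel '[[0.1,-0.25,0.4,0.08,0,-0.1],[0,-0.2,0.4,0,0,0],[0,0,0.4,0,0,0],[0,0,0.4,0,0,0],[0,0,0,0,0,0]]'; python3 go.py p -17 -105 34; python3 -c "
from h import *;print(np.round(observe()['joints'],2))"
```

```text
clock: 7.2
position: [0.5535, -0.0832, 0.1723]
ee_rot: [2.97, -0.164, 0.911]
force: [-0.6, -0.0, -0.2]
width: 0.003
gripper_force: 0.0
clock 7.2 pos [ 0.5535 -0.0832  0.1723] panel mm [ -11.1 -106.8   55.7] F [-0.6 -0.  -0.2] w 0.003 gf 0.0
turn units [-0.01  0.23 -0.03] | shift units after turn [-0.295 -0.092  1.083] | shift in present axes [-0.278 -0.091  1.088]
[ 0.28  0.18 -0.29  2.32  1.1   0.12 -2.74]
```

Joints 6 and 7 are at their range ends, because a 35° tilt puts the wrist nearly in line with the forearm. Pressing doesn't need the exact tilt, so I'll ease it back towards vertical.

```bash
python3 -m handwheel '[[0,0,-0.3,0,-1,0],[0,0,-0.3,0,-1,0],[0,0,-0.2,0,-1,0],[0,0,0,0,-1,0],[0,0,0,0,0,0]]'; python3 go.py p -17 -105 34; python3 -c "
from h import *;print(np.round(observe()['joints'],2))"
```

```text
clock: 7.62
position: [0.5534, -0.0895, 0.1835]
ee_rot: [3.04, -0.182, 0.612]
force: [1.2, -0.1, 0.2]
width: 0.002
gripper_force: 0.0
clock 7.62 pos [ 0.5534 -0.0895  0.1835] panel mm [  -4.2 -113.2   64.5] F [ 1.2 -0.1  0.2] w 0.002 gf 0.0
turn units [ 0.24  3.05 -0.09] | shift units after turn [-0.639 -0.41   1.526] | shift in present axes [-0.306 -0.433  1.619]
[ 0.6   0.26 -0.66  2.1   0.49  0.48 -2.1 ]
```

```bash
python3 -m handwheel '[[-0.15,-0.21,0.2,0,0,0],[-0.15,-0.21,0.2,0,0,0],[0,0,0.3,0,0,0],[0,0,0.2,0,0,0],[0,0,0.2,0,0,0],[0,0,0,0,0,0]]'; python3 go.py p -17 -105 34
```

```text
clock: 8.12
position: [0.5551, -0.0813, 0.1581]
ee_rot: [3.038, -0.177, 0.611]
force: [0.5, -0.0, 0.5]
width: 0.005
gripper_force: 0.0
clock 8.12 pos [ 0.5551 -0.0813  0.1581] panel mm [ -18.1 -104.8   43.2] F [ 0.5 -0.   0.5] w 0.005 gf 0.0
turn units [ 0.26  3.05 -0.04] | shift units after turn [0.056 0.008 0.462] | shift in present axes [ 0.152 -0.001  0.44 ]
```

```bash
python3 -m handwheel '[[0.05,0,0.15,0,0,0],[0.05,0,0.15,0,0,0],[0.05,0,0.1,0,0,0],[0,0,0,0,0,0],[0,0,0,0,0,0]]'; python3 go.py p -17 -105 34
```

```text
clock: 8.53
position: [0.5609, -0.0819, 0.1526]
ee_rot: [3.037, -0.177, 0.611]
force: [-4.2, 0.6, 1.9]
width: 0.005
gripper_force: 1.8
clock 8.53 pos [ 0.5609 -0.0819  0.1526] panel mm [ -16.5 -104.8   35.4] F [-4.2  0.6  1.9] w 0.005 gf 1.8
turn units [ 0.27  3.05 -0.04] | shift units after turn [-0.026  0.009  0.069] | shift in present axes [-0.011  0.007  0.073]
```

```bash
python3 -m handwheel '[[0,0,0.1,0,0,0],[0,0,0.05,0,0,0],[0,0,0,0,0,0],[0,0,-0.6,0,0,0],[0,0,-0.6,0,0,0],[0,0,-0.6,0,0,0],[0,0,-0.6,0,0,0],[0,0,0,0,0,0]]'; python3 go.py p -75 -61 65;python3 -m handwheel '[[-0.7,0,0,0,0,0],[-0.7,0,0,0,0,0],[-0.7,0,0,0,0,0],[-0.7,0,0,0,0,0],[0,0,0,0,0,0]]'; python3 go.py p -75 -61 33
python3 - <<'E'
from h import *
a=[get_image(n)['image'] for n in('top','scene')]
a=np.hstack([cv2.resize(i,(400,400),interpolation=cv2.INTER_CUBIC) for i in(a[0][150:230,270:350,::-1],a[1][190:270,200:280,::-1])])
cv2.imwrite('pics/trip.png',a)
E
```

```text
clock: 9.2
position: [0.5449, -0.0791, 0.1964]
ee_rot: [3.036, -0.177, 0.618]
force: [0.3, -0.2, 0.2]
width: 0.008
gripper_force: 0.0
clock 9.2 pos [ 0.5449 -0.0791  0.1964] panel mm [  -4.6 -103.8   80.6] F [ 0.3 -0.2  0.2] w 0.008 gf 0.0
turn units [ 0.27  2.99 -0.04] | shift units after turn [-3.518 -2.138  0.779] | shift in present axes [-3.29  -2.151  1.452]
clock: 9.62
position: [0.49, -0.0735, 0.1707]
ee_rot: [3.038, -0.177, 0.607]
force: [-1.0, 0.6, -0.6]
width: 0.005
gripper_force: 0.0
clock 9.62 pos [ 0.49   -0.0735  0.1707] panel mm [ -64.6 -104.1   91.2] F [-1.   0.6 -0.6] w 0.005 gf 0.0
turn units [ 0.27  3.09 -0.03] | shift units after turn [-0.52  -2.155  2.91 ] | shift in present axes [ 0.104 -2.21   2.913]
```

View pics/trip.png

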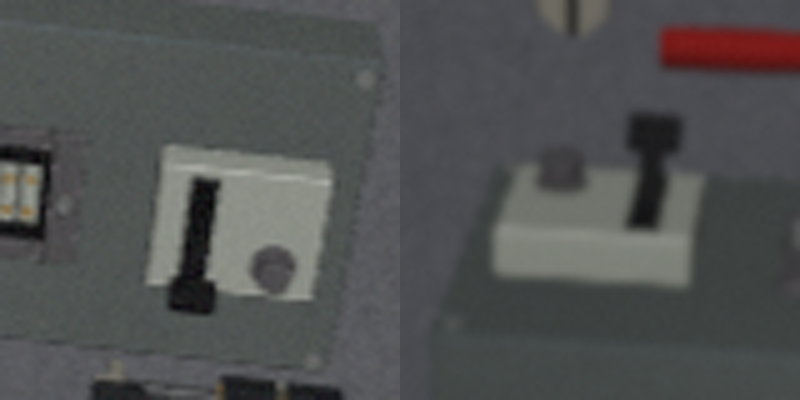

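The lever has tripped: the top crop shows its tip at (190,300), down the slope. Now move below it.

```bash
python3 -m handwheel '[[0,-0.55,0.2,0,0,0],[0,-0.55,0.2,0,0,0],[0,-0.55,0.2,0,0,0],[0,-0.55,0.2,0,0,0],[0,0,0.6,0,0,0],[0,0,0.6,0,0,0],[0.1,0,0.6,0,0,0],[0,0,0,0,0,0]]'; python3 go.py p -75 -61 36;python3 go.py p -2 -61 36
```

```text
clock: 10.38
position: [0.5212, -0.0327, 0.1235]
ee_rot: [3.038, -0.177, 0.611]
force: [0.5, -1.3, 0.2]
width: 0.005
gripper_force: 0.0
clock 10.38 pos [ 0.5212 -0.0327  0.1235] panel mm [-69.9 -60.2  37.3] F [ 0.5 -1.3  0.2] w 0.005 gf 0.0
turn units [ 0.25  3.05 -0.04] | shift units after turn [-0.256  0.041  0.064] | shift in present axes [-0.236  0.04   0.118]
clock 10.38 pos [ 0.5212 -0.0327  0.1235] panel mm [-69.9 -60.2  37.3] F [ 0.5 -1.3  0.2] w 0.005 gf 0.0
turn units [ 0.25  3.05 -0.04] | shift units after turn [3.394 0.041 0.064] | shift in present axes [ 3.331  0.037 -0.654]
```

```bash
python3 -m handwheel '[[0.45,0,-0.09,0,0,0],[0.45,0,-0.09,0,0,0],[0.45,0,-0.09,0,0,0],[0.45,0,-0.09,0,0,0],[0.45,0,-0.09,0,0,0],[0.4,0,-0.08,0,0,0],[0.4,0,-0.08,0,0,0],[0,0,0,0,0,0]]'; python3 go.py p 0 -61 36
```

```text
clock: 11.05
position: [0.5736, -0.0388, 0.1616]
ee_rot: [3.037, -0.179, 0.618]
force: [1.1, -0.2, -0.6]
width: 0.002
gripper_force: 0.0
clock 11.05 pos [ 0.5736 -0.0388  0.1616] panel mm [ -4.8 -60.6  38.2] F [ 1.1 -0.2 -0.6] w 0.002 gf 0.0
turn units [ 0.25  2.99 -0.06] | shift units after turn [0.239 0.02  0.109] | shift in present axes [0.256 0.018 0.057]
```

```bash
python3 -m handwheel '[[0.12,0,-0.02,0,0,0],[0.13,0,-0.02,0,0,0],[0,0,0,0,0,0],[0,0,0,0,0,0]]'; python3 go.py p -60 -61 50
python3 - <<'E'
from h import *
a=[get_image(n)['image'] for n in('top','scene')]
a=np.hstack([cv2.resize(i,(400,400),interpolation=cv2.INTER_CUBIC) for i in(a[0][150:230,270:350,::-1],a[1][190:270,200:280,::-1])])
cv2.imwrite('pics/up.png',a)
E
```

```text
clock: 11.38
position: [0.5751, -0.0391, 0.1623]
ee_rot: [3.037, -0.177, 0.612]
force: [0.0, -0.4, -0.3]
width: 0.005
gripper_force: 0.0
clock 11.38 pos [ 0.5751 -0.0391  0.1623] panel mm [ -3.2 -60.7  37.9] F [ 0.  -0.4 -0.3] w 0.005 gf 0.0
turn units [ 0.26  3.04 -0.04] | shift units after turn [-2.841  0.013 -0.604] | shift in present axes [-2.904  0.026  0.008]
```

View pics/up.png

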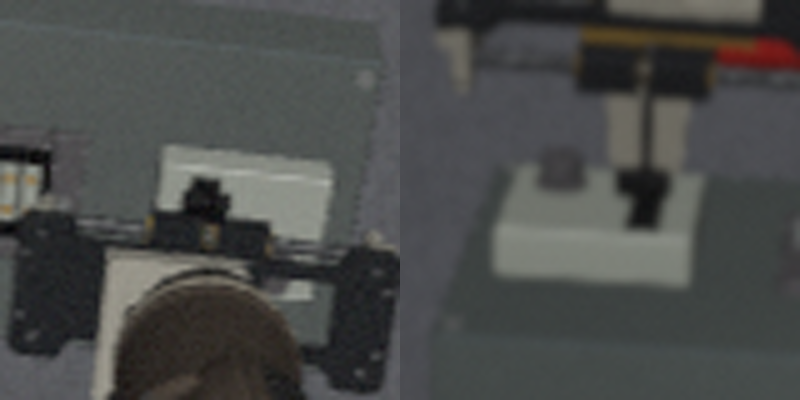

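The scene crop shows the lever tip at about pixel (248,227), the same as at the start, so it's up. I'll back off and check by trace centroid.

```bash
python3 -m handwheel '[[-0.4,0,0.05,0,0,0],[-0.6,0,0.05,0,0,0],[-0.8,0,0.05,0,0,0],[-0.8,0,0,0,0,0],[-0.6,0,-0.8,0,0,0],[0,0,-1,0,0,0],[0,0,-1,0,0,0],[0,0,-1,0,0,0]]' 1 40
python3 - <<'E'
from h import *; from fit2 import W
p=np.load('panel.npy')
for n in('scene','top'):
    im=get_image(n);a=im['image'].sum(2)
    o=[]
    for f in (0,.3,1.5):
        t=np.radians(45)-f; P=[(20+0)*0+r*np.sin(t) for r in(45,)][0],-61,20+45*np.cos(t)
        u=proj(im,W(p,P)).round().astype(int); o.append((f,u.tolist(),int(a[u[1]-1:u[1]+2,u[0]-1:u[0]+2].mean())))
    print(n,o,[(round(r['score'],2),(np.array(r['point'])*[560,420]).round(1).tolist()) for r in place_of('lever_tip',n)[:2]])
E
python3 go.py w 483.5 335 100 -12.8; python3 go.py w 483.5 335 100 167.2;python3 -c "
from h import *;print(np.round(observe()['joints'],2))"
```

```text
clock: 12.15
position: [0.4869, -0.0276, 0.2046]
ee_rot: [3.038, -0.176, 0.61]
force: [0.3, -0.9, -0.0]
width: 0.537
gripper_force: 0.0
scene [(0, [248, 226], 75), (0.3, [248, 221], 226), (1.5, [250, 215], 232)] [(0.65, [245.4, 223.1])]
top [(0, [311, 190], 83), (0.3, [310, 195], 55), (1.5, [308, 210], 246)] [(0.52, [311.0, 188.9])]
clock 12.35 pos [ 0.4882 -0.0287  0.2047] panel mm [-50.5 -59.7 122.9] F [ 0.3 -0.5 -0.1] w 0.712 gf 0.0
turn units [-0.07 -5.73  1.49] | shift units after turn [ -4.256 -17.679   5.237] | shift in present axes [ -4.159 -18.102   3.622]
clock 12.35 pos [ 0.4882 -0.0287  0.2047] panel mm [-50.5 -59.7 122.9] F [ 0.3 -0.5 -0.1] w 0.712 gf 0.0
turn units [  8.65  -0.11 -42.65] | shift units after turn [ 4.256 17.679  5.237] | shift in present axes [ -4.159 -18.102   3.622]
[ 0.57  0.1  -0.73  2.21  0.39  0.5  -2.15]
```

The lever is confirmed up (dark at the 0-rad pixel and bright at the fallen one in both views). Joint 7 has more range with a half turn, so I'll grasp the cover that way round. First untilt and travel left.

```bash
python3 -m handwheel '[[-0.3,-1,0,0,-0.95,0.2],[-0.3,-1,0,0,-0.95,0.2],[-0.3,-1,0,0,-0.95,0.2],[-0.2,-1,0,0,-0.95,0.2],[-0.2,-1,0,0,-0.95,0.2],[-0.1,-1,0,0,-0.95,0.2],[0,-1,0,0,0,0],[0,-1,0,0,0,0]]' 1 40
python3 -m handwheel '[[0,-1,0,0,0,-1],[0,-1,0,0,0,-1],[0.1,-1,0,0,0,-1],[0.2,-1,0,0,0,-1],[0.3,-1,0,0,0,-1],[0.3,-1,0,0,0,-1],[0.4,-0.9,0,0,0,-1],[0.4,-0.9,0,0,0,-1]]'
python3 go.py w 483.5 335 100 167.2;python3 -c "
from h import *;print(np.round(observe()['joints'],2))"
```

```text
clock: 13.02
position: [0.4887, 0.1338, 0.1946]
ee_rot: [-3.125, 0.318, 0.003]
force: [0.0, 0.4, 0.5]
width: 0.998
gripper_force: 0.0
clock: 13.68
position: [0.516, 0.2932, 0.1949]
ee_rot: [3.09, 0.562, 0.0]
force: [0.3, -0.1, -0.4]
width: 1.0
gripper_force: 0.0
clock 13.68 pos [0.516  0.2932 0.1949] panel mm [-62.1 263.3 118.9] F [ 0.3 -0.1 -0.4] w 1.0 gf 0.0
turn units [ 1.000e-02  2.000e-02 -3.665e+01] | shift units after turn [2.048 1.677 4.743] | shift in present axes [-0.786 -2.532  4.741]
[-0.02  0.56 -0.88  1.64  0.47  1.16 -2.23]
```

```bash
S='[0,0,0,0,0,-1]'
python3 -m handwheel '[[0,0,0,0,0,-1],[0,0,0,0,0,-1],[0,0,0,0,0,-1],[0,0,0,0,0,-1],[0,0,0,0,0,-1],[0,0,0,0,0,-1],[0,0,0,0,0,-1],[0,0,0,0,0,-1]]'
python3 -m handwheel '[[0,0,0,0,0,-1],[0,0,0,0,0,-1],[0,0,0,0,0,-1],[0,0,0,0,0,-1],[0,0,0,0,0,-1],[0,0,0,0,0,-1],[0,0,0,0,0,-1],[0,0,0,0,0,-1]]'
python3 -m handwheel '[[0,0,0,0,0,-1],[0,0,0,0,0,-1],[0,0,0,0,0,-1],[0,0,0,0,0,-1],[0,0,0,0,0,-1],[0,0,0,0,0,-1],[0,0,0,0,0,-1],[0,0,0,0,0,-1]]'
python3 -m handwheel '[[0,0,0,0,0,-1],[0,0,0,0,0,-1],[0,0,0,0,0,-1],[0,0,0,0,0,-1],[0,0,0,0,0,-1],[0,0,0,0,0,-1],[0,0,0,0,0,-1],[0,0,0,0,0,-1]]'
python3 go.py w 483.5 335 60 167.2;python3 -c "
from h import *;print(np.round(observe()['joints'],2))"
```

```text
clock: 14.35
position: [0.5158, 0.2923, 0.1949]
ee_rot: [2.815, 1.393, 0.0]
force: [-0.5, -0.7, -0.2]
width: 1.001
gripper_force: 0.0
clock: 15.02
position: [0.5158, 0.2925, 0.1949]
ee_rot: [2.323, 2.115, 0.0]
force: [0.7, 0.0, 0.3]
width: 0.999
gripper_force: 0.0
clock: 15.68
position: [0.5158, 0.2925, 0.1949]
ee_rot: [1.65, 2.673, 0.0]
force: [0.4, 0.9, -0.5]
width: 1.0
gripper_force: 0.0
clock: 16.35
position: [0.5158, 0.2926, 0.1949]
ee_rot: [0.849, 3.024, -0.0]
force: [0.3, -0.2, -0.7]
width: 0.999
gripper_force: 0.0
clock 16.35 pos [0.5158 0.2926 0.1949] panel mm [-62.2 262.6 119. ] F [ 0.3 -0.2 -0.7] w 0.999 gf 0.0
turn units [-0.    0.01 -4.64] | shift units after turn [2.045 1.711 6.745] | shift in present axes [2.488 0.97  6.743]
[ 0.14  0.73 -1.24  1.63  0.71  1.3  -0.2 ]
```

```bash

python3 -m handwheel '[[0,0,0,0,0,-1],[0,0,0,0,0,-1],[0,0,0,0,0,-1],[0,0,0,0,0,-1],[0,0,0,0,0,-0.64],[0.7,0.55,0.5,0,0,0],[0.7,0.55,0.5,0,0,0],[0.65,0.6,0.5,0,0,0]]'
python3 -m handwheel '[[0,0,0.9,0,0,0],[0,0,0.9,0,0,0],[0,0,0.9,0,0,0],[0,0,0.9,0,0,0],[0,0,0.9,0,0,0],[0,0,0.5,0,0,0],[0,0,0.2,0,0,0],[0,0,0,0,0,0]]'
python3 go.py w 483.5 335 10 167.2;python3 -c "
from h import *;print(np.round(observe()['joints'],2))
for n in('top','scene'):
    im=get_image(n)
    for r in trace('cover',n)[:4]:
        print(n,round(r['score'],2),(np.array(r['rect'][:2])*[560,420]).round(1))"
```

```text
clock: 17.02
position: [0.4831, 0.3351, 0.1646]
ee_rot: [0.357, 3.12, 0.0]
force: [-0.1, -0.1, 0.6]
width: 1.001
gripper_force: 0.0
clock: 17.68
position: [0.483, 0.335, 0.0616]
ee_rot: [-0.354, -3.121, -0.0]
force: [-0.0, -0.1, 0.4]
width: 0.998
gripper_force: 0.0
clock 17.68 pos [0.483  0.335  0.0616] panel mm [-169.1  301.2   31.1] F [-0.  -0.1  0.4] w 0.998 gf 0.0
turn units [ 0.   -0.01 -0.04] | shift units after turn [-0.026  0.005  2.578] | shift in present axes [-0.027  0.005  2.578]
[-0.01  0.85 -1.12  1.78  0.86  1.09 -0.09]
top 0.77 [137.4 287.4]
top 0.67 [197.1 288.5]
scene 0.96 [385.7 221.5]
scene 0.9 [429.2 175.4]
scene 0.86 [359.4 176.2]
```

```bash

python3 -m handwheel '[[0,0,0.6,0,0,0],[0,0,0.6,0,0,0],[0,0,0.6,0,0,0],[0,0,0.5,0,0,0],[0,0,0.2,0,0,0],[0,0,0.05,0,0,0],[0,0,0,0,0,0]]' 1
python3 -m handwheel '[[0,0,0,0,0,0],[0,0,0,0,0,0],[0,0,0,0,0,0],[0,0,0,0,0,0],[0,0,0,0,0,0],[0,0,0,0,0,0],[0,0,0,0,0,0],[0,0,0,0,0,0]]' 0 50
python3 -m handwheel '[[0,0,0,0,0,0],[0,0,0,0,0,0],[0,0,0,0,0,0],[0,0,-0.3,0,0,0],[0,0,-0.7,0,0,0],[0,0,-1,0,0,0],[0,0,-1,0,0,0],[0,0,-1,0,0,0]]' 0 50
python3 go.py p 0 70 100
```

```text
clock: 18.47
position: [0.4834, 0.3354, 0.0117]
ee_rot: [0.354, 3.121, 0.002]
force: [0.2, -0.5, 0.1]
width: 0.998
gripper_force: 0.0
clock: 19.13
position: [0.4837, 0.3354, 0.0122]
ee_rot: [0.355, 3.12, 0.003]
force: [1.2, -0.4, -0.3]
width: 0.47
gripper_force: 0.0
clock: 19.8
position: [0.4833, 0.3353, 0.094]
ee_rot: [0.354, 3.121, 0.003]
force: [0.1, 0.7, -2.1]
width: 0.148
gripper_force: 50.0
clock 19.8 pos [0.4833 0.3353 0.094 ] panel mm [-150.3  301.6   57.6] F [ 0.1  0.7 -2.1] w 0.148 gf 50.0
turn units [-13.03   0.73  41.38] | shift units after turn [ 7.515 11.579 -2.12 ] | shift in present axes [ -6.266 -10.909  -6.064]
```

```bash
sed -i "s/^else: tp/elif mode=='q': tp,tR=W(p,a[:3]),R.from_matrix(Rp(p[2])@np.diag([-1.,1,-1]))\nelse: tp/" go.py
python3 -m handwheel '[[0,0,-1,0,0,0],[0,0,-1,0,0,0],[0,0,-1,0,0,0],[0,0,-1,0,0,0],[0,0,-1,0,0,0],[0,0,-1,0,0,0],[0,0,-1,0,0,0],[0,0,-0.5,0,0,0]]'
python3 go.py q 0 70 80;python3 -c "
from h import *;print(np.round(observe()['joints'],2))"
```

```text
clock: 20.47
position: [0.483, 0.336, 0.2457]
ee_rot: [0.353, 3.119, 0.006]
force: [0.2, -0.6, -2.0]
width: 0.147
gripper_force: 50.0
clock 20.47 pos [0.483  0.336  0.2457] panel mm [-63.5 302.3 182. ] F [ 0.2 -0.6 -2. ] w 0.147 gf 50.0
turn units [-0.45 -8.7  -1.64] | shift units after turn [ -3.177 -11.613   5.1  ] | shift in present axes [ -6.839 -10.899   2.324]
[ 0.05  0.64 -1.21  1.58  0.62  1.35  0.11]
```

```bash

python3 -m handwheel '[[-0.5,-0.8,0,0,0,-0.2],[-0.5,-0.8,0,0,0,-0.2],[-0.5,-0.8,0,0,0,-0.2],[-0.5,-0.8,0,0,0,-0.2],[-0.5,-0.8,0,0,0,-0.2],[-0.5,-0.8,0,0,0,-0.2],[-0.5,-0.8,0,0,0,-0.2],[-0.5,-0.8,0,0,0,-0.2]]'
python3 -m handwheel '[[-0.2,-0.6,0,0,-0.8,0],[-0.2,-0.6,0,0,-0.8,0],[-0.2,-0.6,0,0,-0.8,0],[-0.2,-0.6,0,0,-0.8,0],[-0.2,-0.6,0,0,-0.8,0],[-0.2,-0.6,0,0,-0.8,0],[0,0,0,0,-0.8,0],[0,0,0,0,0,0]]'
python3 go.py q 0 70 80;python3 -c "
from h import *;print(np.round(observe()['joints'],2))"
```

```text
clock: 21.13
position: [0.5393, 0.1941, 0.2423]
ee_rot: [0.178, 3.136, 0.002]
force: [-0.4, 0.9, -2.0]
width: 0.147
gripper_force: 50.0
clock: 21.8
position: [0.5525, 0.1202, 0.2449]
ee_rot: [0.156, 2.744, -0.033]
force: [-1.0, 0.9, -2.1]
width: 0.147
gripper_force: 50.0
clock 21.8 pos [0.5525 0.1202 0.2449] panel mm [ 11.7  95.2 128.4] F [-1.   0.9 -2.1] w 0.147 gf 50.0
turn units [-0.05 -3.11 -0.05] | shift units after turn [ 0.585 -1.261  2.418] | shift in present axes [ 0.045 -1.253  2.491]
[ 0.54  0.36 -1.22  1.96  0.8   0.89  0.38]
```

```bash

python3 -m handwheel '[[0,-0.3,0,0,-0.65,0],[0,-0.3,0,0,-0.65,0],[0,-0.3,0,0,-0.65,0],[0,-0.3,0,0,-0.6,0],[0,0,0,0,-0.6,0],[0,0,0,0,0,0]]'
python3 go.py q 0 70 80;python3 -c "
from h import *;print(np.round(observe()['joints'],2))"
```

```text
clock: 22.3
position: [0.5507, 0.0969, 0.2447]
ee_rot: [0.144, 2.526, -0.046]
force: [-0.1, -0.4, -1.6]
width: 0.147
gripper_force: 50.0
clock 22.3 pos [0.5507 0.0969 0.2447] panel mm [ 12.2  71.9 127.8] F [-0.1 -0.4 -1.6] w 0.147 gf 50.0
turn units [-0.05  0.02 -0.06] | shift units after turn [ 0.612 -0.095  2.389] | shift in present axes [ 0.615 -0.09   2.388]
[ 0.54  0.22 -1.14  2.16  1.07  0.64  0.1 ]
```

The orientation is reached with joint margin. Lower to hover over the pins, then measure plate against box.

```bash

python3 -m handwheel '[[0.15,-0.02,0.6,-0.05,0,-0.06],[0.15,-0.02,0.6,0,0,0],[0.15,-0.02,0.6,0,0,0],[0.15,-0.02,0.6,0,0,0],[0,0,0.6,0,0,0],[0,0,0,0,0,0],[0,0,0,0,0,0]]'
python3 go.py q 0 70 60
python3 - <<'E'
from h import *; from fit2 import W,Rp
p=np.load('panel.npy')
from scipy.spatial.transform import Rotation as R
s=observe();t=np.array(s['position']);T=rot(s['ee_rot'])
out=[]
for n,(x0,y0) in(('top',(215,155)),('scene',(255,180))):
    im=get_image(n);k=6
    a=cv2.resize(im['image'][y0:y0+75,x0:x0+66,::-1],None,fx=k,fy=k,interpolation=cv2.INTER_CUBIC);a=cv2.convertScaleAbs(a,alpha=1.4)
    for c in[(x,y,5+2) for x in(45,-45) for y in(70,-70)]+[(0,56,7),(0,-56,7)]:
        P=t+T@np.array([c[0],c[1],c[2]])/1000  # tool z down: underside 12 below tcp, top 7 below
        u=((proj(im,P)-[x0,y0]+.5)*k).astype(int);cv2.circle(a,tuple(map(int,u)),3,(0,0,255),1)
    out.append(a)
cv2.imwrite('pics/hover.png',np.hstack(out))
E
```

```text
clock: 22.88
position: [0.5766, 0.0933, 0.1888]
ee_rot: [0.139, 2.529, -0.04]
force: [0.2, 0.3, -2.9]
width: 0.145
gripper_force: 50.0
clock 22.88 pos [0.5766 0.0933 0.1888] panel mm [ 1.6 71.1 67. ] F [ 0.2  0.3 -2.9] w 0.145 gf 50.0
turn units [ 0.02 -0.02 -0.03] | shift units after turn [ 0.078 -0.055  0.35 ] | shift in present axes [ 0.077 -0.056  0.35 ]
```

View pics/hover.png

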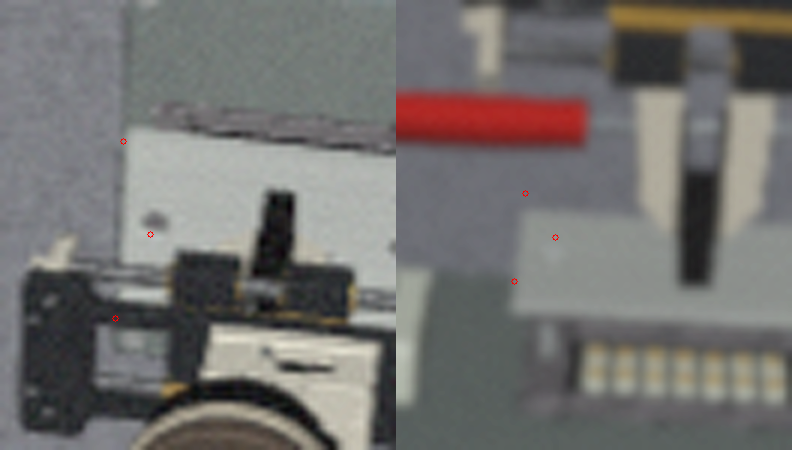

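The hover picture shows the plate's left corner and hole (top crop (125,124) and (154,221); scene (120,207)) about 6 mm up-slope of the marks, so the grasp is off centre along the rib. I'll quantify from the initial corners and holes, and from the scene mask now.

```bash
python3 - <<'E'
from h import *; from fit2 import W,Rp
from scipy.optimize import least_squares
ims={n:get_image(n) for n in('top','scene')}
O={'top':(145,204),'scene':(344,189)}
C={'top':[(105,58),(325,104),(293,248),(70,199),(109,132),(286,172)],'scene':[(85,77),(332,110),(327,248),(71,210),(102,147),(303,177)]}
for n in C:
    P=np.array([onz(ims[n],O[n][0]+a/5-.5,O[n][1]+b/5-.5,.005) for a,b in C[n]])
    d=P[4]-P[5];print(n,'corners mean',P[:4].mean(0).round(4),'holes mean',P[4:].mean(0).round(4),'dist',np.linalg.norm(d).round(4),'yaw y',np.degrees(np.arctan2(d[1],d[0])).round(1))
s=observe();t=np.array(s['position']);T=rot(s['ee_rot'])
im=ims['scene']
for r in trace('cover','scene')[:4]:
    c=np.array(r['rect'][:2])*[560,420];print(r['score'],c.round(1),r['region'].sum())
    if 250<c[0]<345 and 190<c[1]<260:
        m=r['region'].astype(np.uint8)
        cs,_=cv2.findContours(m,cv2.RETR_EXTERNAL,cv2.CHAIN_APPROX_NONE);k=max(cs,key=cv2.contourArea)
        print(cv2.approxPolyDP(k,4,True)[:,0].tolist())
a=im['image'].astype(int).sum(2)
for c in(280,285,290,330,335): print(c,[(r,int(a[r,c])) for r in range(208,242,1)])
for r in(220,225): print(r,[(c,int(a[r,c])) for c in list(range(266,286))+list(range(334,352))])
E
```

```text
top corners mean [0.4835 0.3346 0.005 ] holes mean [0.4835 0.3351 0.005 ] dist 0.1121 yaw y 77.1
scene corners mean [0.4809 0.3354 0.005 ] holes mean [0.4822 0.3345 0.005 ] dist 0.1126 yaw y -102.6
0.74 [364.6 174.2] 632
0.66 [305.1 221.7] 954
[[277, 217], [277, 230], [333, 232], [330, 218], [309, 218], [307, 208], [300, 219]]
0.59 [422.2 175.6] 1093
280 [(208, 243), (209, 242), (210, 241), (211, 241), (212, 234), (213, 238), (214, 251), (215, 280), (216, 303), (217, 305), (218, 305), (219, 306), (220, 316), (221, 326), (222, 322), (223, 315), (224, 307), (225, 301), (226, 300), (227, 306), (228, 304), (229, 307), (230, 315), (231, 304), (232, 259), (233, 227), (234, 250), (235, 270), (236, 270), (237, 267), (238, 256), (239, 233), (240, 199), (241, 186)]
285 [(208, 244), (209, 243), (210, 239), (211, 231), (212, 231), (213, 230), (214, 248), (215, 274), (216, 297), (217, 307), (218, 305), (219, 303), (220, 308), (221, 309), (222, 305), (223, 304), (224, 302), (225, 302), (226, 302), (227, 304), (228, 305), (229, 308), (230, 315), (231, 304), (232, 261), (233, 212), (234, 195), (235,
[... 1539 characters left out ...]
(284, 308), (285, 308), (334, 240), (335, 235), (336, 240), (337, 239), (338, 242), (339, 244), (340, 240), (341, 233), (342, 230), (343, 231), (344, 235), (345, 238), (346, 243), (347, 242), (348, 241), (349, 241), (350, 240), (351, 236)]
225 [(266, 222), (267, 229), (268, 221), (269, 213), (270, 218), (271, 221), (272, 226), (273, 236), (274, 254), (275, 288), (276, 302), (277, 304), (278, 301), (279, 303), (280, 301), (281, 305), (282, 303), (283, 303), (284, 305), (285, 302), (334, 246), (335, 227), (336, 227), (337, 232), (338, 235), (339, 235), (340, 233), (341, 235), (342, 239), (343, 242), (344, 244), (345, 244), (346, 241), (347, 242), (348, 244), (349, 245), (350, 243), (351, 241)]
```

```bash
cat > pl.py <<'E'
from h import *; from fit2 import W,Rp
from scipy.optimize import least_squares
s=observe();t=np.array(s['position']);T=rot(s['ee_rot']);im=get_image('scene');tp=get_image('top')
def pt(q,c):  # q: dx,dy,dz mm, pitch rad, in tool axes about grasp pt
    g=np.array([0,0,-19.]);v=np.array(c,float)-g
    v=R.from_rotvec([0,q[3],0]).as_matrix()@v+np.array(q[:3])
    return t+T@((g+v)/1000)
def rowat(a,b,c): return a[1]+(b[1]-a[1])*(c-a[0])/(b[0]-a[0])
def f(q):
    near=[proj(im,pt(q,(45,y,7))) for y in(-70,70)]; far=[proj(im,pt(q,(-45,y,12))) for y in(-70,70)]
    l=proj(im,pt(q,(-5,70,7)))if 0 else None
    ys=[proj(im,pt(q,(10,y,7)))[0] for y in(-70,70)]
    r=[rowat(*near,280)-214.8,rowat(*near,330)-217.7,rowat(*far,280)-232.1,rowat(*far,330)-235.2,min(ys)-275,max(ys)-333.5]
    top=[proj(tp,pt(q,(-45,70,7))),proj(tp,pt(q,(0,56,7)))]
    top2=[proj(tp,pt(q,(-45,-70,7))),proj(tp,pt(q,(0,-56,7)))]
    tt=top if top[0][0]<top2[0][0] else top2
    r+=list(tt[0]-[215+125/6-.5,155+124/6-.5])+list(tt[1]-[215+154/6-.5,155+221/6-.5])
    return np.array(r)
if __name__=='__main__':
    print(t,f([0,0,0,0]).round(1))
    for fr in([0,1],[0,1,3],[0,1,2,3]):
        g=lambda z:f([z[fr.index(i)] if i in fr else 0 for i in range(4)])
        q=least_squares(g,np.zeros(len(fr)));print(fr,q.x.round(3),q.fun.round(1))
E
python3 pl.py
```

```text
[0.57649914 0.09283133 0.1900258 ] [-3.1 -3.3 -3.7 -4.   0.1  0.1 -0.1  2.8 -0.4  2.3]
[0, 1] [-12.076  -0.436] [-1.2 -1.4 -1.5 -1.8 -0.3  0.2  0.2 -1.3 -0.  -1.7]
[0, 1, 3] [-1.2089e+01 -4.3600e-01  1.0000e-03] [-1.3 -1.4 -1.5 -1.8 -0.3  0.2  0.2 -1.3 -0.  -1.7]
[0, 1, 2, 3] [-4.005  0.35   7.466  0.012] [ 0.1 -0.1  0.2 -0.2  0.1  0.   0.2  0.2 -0.1 -0.2]
```

```bash
sed -i 's/(-45,70,7))),proj(tp/(-45,70,12))),proj(tp/; s/(-45,-70,7))),proj(tp/(-45,-70,12))),proj(tp/; s/(0,56,7)/(0,56,9)/; s/(0,-56,7)/(0,-56,9)/' pl.py; python3 pl.py; python3 go.py q 0 70 60
```

```text
[0.57641798 0.09267093 0.18983462] [-3.1 -3.3 -3.6 -4.   0.1 -0.   0.2  2.  -0.2  2. ]
[0, 1] [-10.919  -0.078] [-1.4 -1.6 -1.7 -2.  -0.2  0.2  0.4 -1.7 -0.  -1.6]
[0, 1, 3] [-1.0959e+01 -7.6000e-02  2.0000e-03] [-1.5 -1.6 -1.6 -2.  -0.2  0.2  0.4 -1.7 -0.  -1.6]
[0, 1, 2, 3] [-1.919  0.797  8.308  0.011] [ 0.1 -0.1  0.1 -0.2  0.2  0.1  0.4  0.  -0.1 -0. ]
clock 23.33 pos [0.5764 0.0926 0.1896] panel mm [ 1.8 70.4 67.7] F [ 0.3 -0.7 -2.5] w 0.143 gf 50.0
turn units [ 0.02  0.02 -0.03] | shift units after turn [ 0.092 -0.018  0.385] | shift in present axes [ 0.092 -0.019  0.385]
```

The fit is now clean: the plate sits about 8 mm further along the fingers (it slid down in the grip) and about 2 mm up-slope. Grip harder, correct by (+0.19, −0.05) units and descend.

```bash

python3 -m handwheel '[[0.1,-0.03,0.2,0,0,0],[0.09,-0.03,0.2,0,0,0],[0,0,0.3,0,0,0],[0,0,0.2,0,0,0],[0,0,0.1,0,0,0],[0,0,0,0,0,0]]' 0 60
python3 go.py q 0 70 20; python3 - <<'E'
from h import *
a=get_image('scene')['image'].astype(int).sum(2)
def edges(v,th=272): return v
for c in(280,285,290,325,330): print(c,[(r,int(a[r,c])) for r in range(212,246)])
for r in(225,229): print(r,[(c,int(a[r,c])) for c in list(range(268,284))+list(range(326,342))])
E
```

```text
clock: 23.83
position: [0.5846, 0.0906, 0.1698]
ee_rot: [0.139, 2.527, -0.041]
force: [-0.3, 0.5, -2.6]
width: 0.143
gripper_force: 60.0
clock 23.83 pos [0.5846 0.0906 0.1698] panel mm [-2.6 69.3 46.7] F [-0.3  0.5 -2.6] w 0.143 gf 60.0
turn units [ 0.02 -0.   -0.03] | shift units after turn [-0.131  0.037  1.335] | shift in present axes [-0.131  0.035  1.335]
280 [(212, 237), (213, 235), (214, 241), (215, 240), (216, 239), (217, 238), (218, 240), (219, 241), (220, 238), (221, 248), (222, 275), (223, 299), (224, 306), (225, 307), (226, 309), (227, 313), (228, 324), (229, 324), (230, 318), (231, 306), (232, 306), (233, 302), (234, 302), (235, 306), (236, 306), (237, 312), (238, 310), (239, 278), (240, 228), (241, 193), (242, 187), (243, 183), (244, 187), (245, 198)]
285 [(212, 232), (213, 230), (214, 233), (215, 238), (216, 242), (217, 238), (218, 241), (219, 243), (220, 241), (221, 246), (222, 270), (223, 297), (224, 307), (225, 305), (226, 304), (227, 307), (228, 308), (229, 305), (230, 306), (231, 308), (232, 305), (233, 304), (234, 302), (235, 304), (236, 306), (237, 308), (238, 3
[... 1405 characters left out ...]
(274, 264), (275, 295), (276, 305), (277, 308), (278, 308), (279, 309), (280, 307), (281, 309), (282, 304), (283, 307), (326, 286), (327, 289), (328, 284), (329, 284), (330, 274), (331, 255), (332, 242), (333, 235), (334, 232), (335, 228), (336, 229), (337, 234), (338, 236), (339, 232), (340, 235), (341, 233)]
229 [(268, 196), (269, 196), (270, 195), (271, 195), (272, 197), (273, 222), (274, 268), (275, 299), (276, 307), (277, 310), (278, 315), (279, 322), (280, 324), (281, 315), (282, 304), (283, 305), (326, 305), (327, 304), (328, 305), (329, 307), (330, 298), (331, 281), (332, 244), (333, 225), (334, 233), (335, 240), (336, 237), (337, 233), (338, 233), (339, 231), (340, 228), (341, 233)]
```

```bash
cat > chk.py <<'E'
import sys
from h import *; from fit2 import W
from scipy.optimize import least_squares
p=np.load('panel.npy');im=get_image('scene')
def rowat(a,b,c): return a[1]+(b[1]-a[1])*(c-a[0])/(b[0]-a[0])
n1,n2,f1,f2,l,r,rr,u=map(float,sys.argv[1:])
for dxp in(0,-.0015): # fit both / scene-only panel
  P=p.copy()
  if dxp: P=np.array([.6041,.0186,-.1049,.1324])
  def f(q):
    e=lambda x,y,z:proj(im,W(P,(q[0]+x,q[1]+y,u+z)))
    n=[e(-45,y,5) for y in(-70,70)];g=[e(45,y,0) for y in(-70,70)]
    ys=[rowless for rowless in [ [e(x,y,5) for x in(-45,45)] for y in(-70,70)]]
    col=[a[0]+(b[0]-a[0])*(rr-a[1])/(b[1]-a[1]) for a,b in ys]
    return np.array([rowat(*n,280)-n1,rowat(*n,330)-n2,rowat(*g,280)-f1,rowat(*g,330)-f2,min(col)-l,max(col)-r])
  s=least_squares(f,[0,70]);print(s.x.round(2),s.fun.round(2))
E
python3 chk.py 221.9 225.0 239.2 242.7 274 331.3 229 26.7
```

```text
[-0.58 68.88] [ 0.23 -0.11  0.3  -0.41 -0.18  0.18]
[ 2.76 69.11] [ 0.3  -0.2   0.39 -0.48 -0.2   0.21]
```

```bash

python3 -m handwheel '[[0.04,0.02,0.15,0,0,0],[0,0,0.15,0,0,0],[0,0,0.1,0,0,0],[0,0,0,0,0,0]]'
python3 go.py q 0 70 20;
python3 -m handwheel '[[0,0,0.1,0,0,0],[0,0,0.1,0,0,0],[0,0,0,0,0,0]]'
python3 go.py q 0 70 20
```

```text
clock: 24.27
position: [0.5886, 0.0904, 0.1632]
ee_rot: [0.139, 2.527, -0.041]
force: [-0.2, -0.4, -2.0]
width: 0.148
gripper_force: 60.0
clock 24.27 pos [0.5886 0.0904 0.1632] panel mm [-3.1 69.5 39. ] F [-0.2 -0.4 -2. ] w 0.148 gf 60.0
turn units [ 0.02  0.01 -0.03] | shift units after turn [-0.155  0.024  0.95 ] | shift in present axes [-0.155  0.023  0.95 ]
clock: 24.52
position: [0.591, 0.0904, 0.1602]
ee_rot: [0.139, 2.526, -0.041]
force: [1.1, -0.3, -2.6]
width: 0.146
gripper_force: 60.0
clock 24.52 pos [0.591  0.0904 0.1602] panel mm [-2.9 69.7 35.1] F [ 1.1 -0.3 -2.6] w 0.146 gf 60.0
turn units [ 0.02  0.01 -0.03] | shift units after turn [-0.145  0.014  0.756] | shift in present axes [-0.144  0.013  0.757]
```

```bash

python3 -m handwheel '[[0,0,0.08,0,0,0],[0,0,0.07,0,0,0],[0,0,0,0,0,0]]'
python3 -m handwheel '[[0,0,0.08,0,0,0],[0,0,0.07,0,0,0],[0,0,0,0,0,0]]'
python3 go.py q 0 70 20
```

```text
clock: 24.77
position: [0.5927, 0.0902, 0.1578]
ee_rot: [0.139, 2.526, -0.041]
force: [-0.1, -0.5, -2.2]
width: 0.145
gripper_force: 60.0
clock: 25.02
position: [0.5944, 0.09, 0.1553]
ee_rot: [0.139, 2.526, -0.041]
force: [1.4, 0.3, -1.8]
width: 0.149
gripper_force: 60.0
clock 25.02 pos [0.5944 0.09   0.1553] panel mm [-2.9 69.7 29.2] F [ 1.4  0.3 -1.8] w 0.149 gf 60.0
turn units [ 0.02  0.02 -0.03] | shift units after turn [-0.145  0.014  0.46 ] | shift in present axes [-0.145  0.014  0.46 ]
```

No contact yet, and the underside is already below pin-tip level, so the pins are in the holes. Continue to seat.

```bash

python3 -m handwheel '[[0,0,0.08,0,0,0],[0,0,0.07,0,0,0],[0,0,0,0,0,0]]'
python3 -m handwheel '[[0,0,0.08,0,0,0],[0,0,0.07,0,0,0],[0,0,0,0,0,0]]'
python3 -m handwheel '[[0,0,0.06,0,0,0],[0,0,0.06,0,0,0],[0,0,0,0,0,0]]'
python3 go.py q 0 70 20
```

```text
clock: 25.27
position: [0.5955, 0.0899, 0.1537]
ee_rot: [0.138, 2.525, -0.043]
force: [-13.1, -3.0, 15.4]
width: 0.147
gripper_force: 60.0
clock: 25.52
position: [0.5963, 0.0898, 0.1531]
ee_rot: [0.136, 2.522, -0.046]
force: [-40.1, -6.5, 48.3]
width: 0.148
gripper_force: 60.0
clock: 25.77
position: [0.5979, 0.0897, 0.1517]
ee_rot: [0.135, 2.521, -0.046]
force: [-43.0, -8.6, 53.5]
width: 0.146
gripper_force: 60.0
clock 25.77 pos [0.5979 0.0897 0.1517] panel mm [-2.1 69.8 24.2] F [-43.   -8.6  53.5] w 0.146 gf 60.0
turn units [-0.02  0.09  0.02] | shift units after turn [-0.106  0.012  0.209] | shift in present axes [-0.105  0.012  0.21 ]
```

```bash

python3 -m handwheel '[[0,0,-0.08,0,0,0],[0,0,-0.05,0,0,0],[0,0,0,0,0,0]]'
python3 go.py q 0 70 20; python3 - <<'E'
from h import *; from fit2 import W
p=np.load('panel.npy')
im=get_image('scene');a=im['image'].astype(int).sum(2)
def cross(v,o,th=272):
    i=[k for k in range(len(v)-1) if (v[k]-th)*(v[k+1]-th)<0]; return [round(o+k+(th-v[k])/(v[k+1]-v[k]),1) for k in i]
for c in(280,285,320,325): print(c,cross(a[215:262,c],215))
for r in(232,236,240): print(r,cross(a[r,262:290],262),cross(a[r,320:345],320))
for u in(8,14):
  print(u,[proj(im,W(p,q)).round(1).tolist() for q in((-45,0,u+5),(-45,140,u+5),(45,0,u),(45,140,u))])
E
```

```text
clock: 26.02
position: [0.5977, 0.0898, 0.1517]
ee_rot: [0.138, 2.524, -0.042]
force: [-11.3, -1.4, 15.9]
width: 0.152
gripper_force: 60.0
clock 26.02 pos [0.5977 0.0898 0.1517] panel mm [-2.2 69.8 24.3] F [-11.3  -1.4  15.9] w 0.152 gf 60.0
turn units [ 0.01  0.04 -0.02] | shift units after turn [-0.11   0.008  0.217] | shift in present axes [-0.109  0.008  0.218]
280 [np.float64(229.3), np.float64(246.7)]
285 [np.float64(229.5), np.float64(247.0)]
320 [np.float64(231.7), np.float64(249.2)]
325 [np.float64(231.9), np.float64(249.5)]
232 [np.float64(274.6)] [np.float64(327.5)]
236 [np.float64(274.0)] [np.float64(330.5)]
240 [np.float64(273.7)] [np.float64(331.2)]
8 [[274.8, 228.8], [330.7, 231.9], [272.9, 246.5], [332.8, 249.8]]
14 [[274.9, 226.6], [330.9, 229.7], [273.0, 244.1], [333.0, 247.5]]
```

The edges match the seated prediction (u=8 mm) within 0.3 px, so the cover is on the rim. Release with a small opening to clear the pins, then back off.

```bash

python3 -m handwheel '[[0,0,0,0,0,0],[0,0,0,0,0,0],[0,0,0,0,0,0],[0,0,0,0,0,0],[0,0,-0.2,0,0,0],[0,0,-0.3,0,0,0],[0,0,-0.6,0,0,0],[0,0,-0.8,0,0,0]]' 0.4
python3 -m handwheel '[[0,0,-1,0,0,0],[0,0,-1,0,0,0],[0,0,-1,0,0,0],[0,0,-1,0,0,0],[0,0,-1,0,0,0],[0,0,-0.5,0,0,0],[0,0,0,0,0,0],[0,0,0,0,0,0]]'
python3 - <<'E'
from h import *; from fit2 import W
p=np.load('panel.npy');s=observe();print(s['clock'],s['force'],s['position'])
im=get_image('scene');a=im['image'].astype(int).sum(2)
def cross(v,o,th=272):
    i=[k for k in range(len(v)-1) if (v[k]-th)*(v[k+1]-th)<0]; return [round(float(o+k+(th-v[k])/(v[k+1]-v[k])),1) for k in i]
for c in(280,285,320,325): print(c,cross(a[215:262,c],215))
for r in(236,240): print(r,cross(a[r,262:290],262),cross(a[r,320:345],320))
tp=get_image('top')
out=[]
for i,(x0,y0) in((im,(205,205)),(tp,(225,145))):
    out.append(cv2.resize(i['image'][y0:y0+85,x0:x0+133,::-1],(400,256),interpolation=cv2.INTER_CUBIC))
cv2.imwrite('pics/final.png',cv2.convertScaleAbs(np.hstack(out),alpha=1.4))
E
```

```text
clock: 26.73
position: [0.5752, 0.092, 0.1816]
ee_rot: [0.139, 2.528, -0.041]
force: [-0.7, 0.6, -1.2]
width: 0.398
gripper_force: 0.0
clock: 27.4
position: [0.5131, 0.0981, 0.2726]
ee_rot: [0.14, 2.524, -0.043]
force: [0.5, 0.7, 0.2]
width: 0.4
gripper_force: 0.0
27.4 [0.49961601 0.70023665 0.2033036 ] [0.51312738 0.09810585 0.27256804]
280 [229.4, 246.6]
285 [229.7, 246.9]
320 [231.9]
325 [232.0, 249.4]
236 [274.2, 277.8, 279.3] [330.3]
240 [273.7] [327.7, 328.1, 331.1]
```

View pics/final.png

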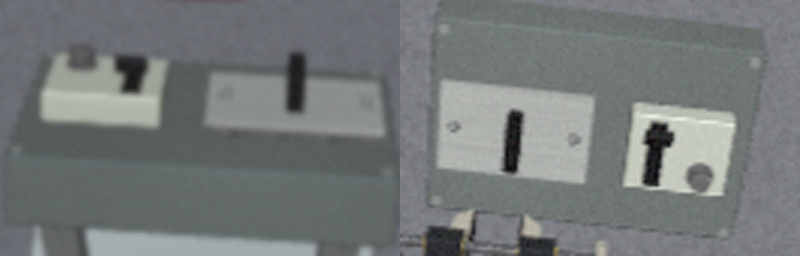

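The picture shows the cover flat with pins through both holes (top crop (453,127) and (573,139)), the lever up at (655,135), the button out and the gripper clear. Hand in.

```bash
python3 -c "from cell import sign_off;print(sign_off())"
```

```text
the job is handed in; nothing more can be done
None
```

I pressed the test button, the lever tripped and I lifted it back up. Then I seated the cover flat over both pins and released it, and handed the job in at about 27 s; the hand-in call returned no verdict.

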